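# Flip the mug tray's job marker to done

## Task

The mugs have been pressed, so mark their job as done: push the flip marker on the front of the tray of mugs up by its tab and over its hinge, away from the robot, until it lies flat on its other side and shows green. Push it over smoothly and gently without pinching or flicking it. Leave the markers of the other two trays as they are, and do not move, lift or knock the mugs or anything else on the bench.

Things in the scene. Friction and masses are not known exactly. Their poses are not given: they have to be found in the camera images.
- mug_tray: Grey open tray holding two white mugs; 280 mm deep, 190 mm wide, walls 60 mm high, floor and walls 5 mm thick, fixed to the bench. Origin at bench level in the middle of its front (near) wall, straight under the marker's hinge; x points to the back of the tray (away from the robot), y to the left, z up.
- mug_hinge (a point): Middle of the flip marker's hinge line on the tray of mugs, 102.5 mm above the bench; fixed, axes as the tray's, pin along y. Steel cheeks at its ends (|y| 44 to 49 mm, 8 mm either way in x) reach 110 mm above the bench. Level back plate 60 mm either way in x, 84 mm in y, 94 to 99 mm above the bench; under it only the tray wall and bracket, within 20 mm of the hinge in x.
- mug_marker (a joint): Angle of that marker: 0 = flat towards the robot, orange face up (still to do); 1.57 = upright; 3.14 = flat over the tray, green face up (done); stops at both ends. Snug pin: it stays where it is left at any angle; about 0.5 to 1 N at the tab turns it. The bare half of the back plate shows the same colour. Starts at 0 to 0.2 (not always quite flat), so orange shows.
- mug_tab (a point): Middle of the finger tab of the mug tray's marker, 80 mm from the hinge line; moves with the marker. The marker is 4 mm thick, 80 mm wide as far as 60 mm from the hinge; then comes the tab, 36 mm wide, out to 100 mm, so 40 mm past the back plate, with free air under it. x points to the hinge, z out of the orange face.
- tumbler_tray: Grey open tray holding two steel tumblers with black lids; 280 mm deep, 190 mm wide, walls 60 mm high, floor and walls 5 mm thick, fixed to the bench. Origin at bench level in the middle of its front (near) wall, straight under the marker's hinge; x points to the back of the tray (away from the robot), y to the left, z up.
- tumbler_hinge (a point): Middle of the flip marker's hinge line on the tray of tumblers, 102.5 mm above the bench; fixed, axes as the tray's, pin along y. Steel cheeks at its ends (|y| 44 to 49 mm, 8 mm either way in x) reach 110 mm above the bench. Level back plate 60 mm either way in x, 84 mm in y, 94 to 99 mm above the bench; under it only the tray wall and bracket, within 20 mm of the hinge in x.
- tumbler_marker (a joint): Angle of that marker: 0 = flat towards the robot, orange face up (still to do); 1.57 = upright; 3.14 = flat over the tray, green face up (done); stops at both ends. Snug pin: it stays where it is left at any angle; about 0.5 to 1 N at the tab turns it. The bare half of the back plate shows the same colour. Starts at 0 (orange), to be left so.
- coaster_tray: Grey open tray holding a stack of round coasters; 280 mm deep, 190 mm wide, walls 60 mm high, floor and walls 5 mm thick, fixed to the bench. Origin at bench level in the middle of its front (near) wall, straight under the marker's hinge; x points to the back of the tray (away from the robot), y to the left, z up.
- coaster_hinge (a point): Middle of the flip marker's hinge line on the tray of coasters, 102.5 mm above the bench; fixed, axes as the tray's, pin along y. Steel cheeks at its ends (|y| 44 to 49 mm, 8 mm either way in x) reach 110 mm above the bench. Level back plate 60 mm either way in x, 84 mm in y, 94 to 99 mm above the bench; under it only the tray wall and bracket, within 20 mm of the hinge in x.
- coaster_marker (a joint): Angle of that marker: 0 = flat towards the robot, orange face up (still to do); 1.57 = upright; 3.14 = flat over the tray, green face up (done); stops at both ends. Snug pin: it stays where it is left at any angle; about 0.5 to 1 N at the tab turns it. The bare half of the back plate shows the same colour. Starts at 3.14 (green), to be left so.
- mug1: White mug, 80 mm across, 95 mm high, loose, in the back half of its tray; origin at the middle of its underside.
- mug2: The second white mug, the same.
- tumbler1: Steel tumbler with black lid, 78 mm across, 145 mm high, loose, in the back half of its tray; origin at the middle of its underside.
- tumbler2: The second tumbler, the same.
- coasters: Stack of round coasters, 94 mm across, 35 mm high, loose, in the back half of its tray; origin at the middle of its underside.
- tape: Roll of yellow tape lying flat, 90 mm across, 24 mm high, loose on the bench; origin at the middle of its underside.
- scissors: Scissors with black handles lying flat, about 220 mm long, 12 mm high, loose on the bench; origin by the pivot, blades along +x.
- spray: Blue bottle with white cap, 60 mm across, 160 mm high, loose, upright; origin at the middle of its underside.

How it is judged:
At the end, for the whole second after the job is handed in: The mug tray's marker lies over the tray, green up, within 0.15 rad (9 degrees) of flat, at rest; the tumbler tray's marker is still orange and the coaster tray's still green, each within 0.15 rad of flat; every loose thing stands within 20 mm of where it began, upright within 0.15 rad, at rest (value of joint each of mug_marker, coaster_marker above 2.99 rad and velocity of joint mug_marker between -0.1 and 0.1 rad/s and value of joint tumbler_marker below 0.15 rad and distance of each of mug1, mug2, tumbler1, tumbler2, coasters, tape, scissors, spray from where it was at the start of the episode below 0.02 m and angle between each of mug1, mug2, tumbler1, tumbler2, coasters, tape, scissors, spray's own z axis and vertical below 0.15 rad and linear speed of each of mug1, mug2, tumbler1, tumbler2, coasters, tape, scissors, spray below 0.02 m/s); the robot touches nothing.
It fails at once if The mug marker is pinched: the fingers press on its green and its orange face at once (more than 2 N each) ((contact force between the fingers and mug_marker_c0 above 2 N or contact force between the fingers and mug_marker_c1 above 2 N) and (contact force between the fingers and mug_marker_c2 above 2 N or contact force between the fingers and mug_marker_c3 above 2 N)).
It fails at once if The mug marker is flicked: it turns faster than 7 rad/s (velocity of joint mug_marker above 7 rad/s or velocity of joint mug_marker below -7 rad/s).
It fails at once if The robot presses on a tray or its marker with more than 30 N (contact force between any of the arm, the fingers and mug_tray above 30 N or contact force between any of the arm, the fingers and tumbler_tray above 30 N or contact force between any of the arm, the fingers and coaster_tray above 30 N).
It fails at once if The marker of another tray is turned by more than 0.15 rad (value of joint tumbler_marker above 0.15 rad or value of joint coaster_marker below 2.99 rad).
It fails at once if A loose thing is moved or lifted by more than 20 mm, or tipped by more than 0.15 rad (distance of any of mug1, mug2, tumbler1, tumbler2, coasters, tape, scissors, spray from where it was at the start of the episode above 0.02 m or angle between any of mug1, mug2, tumbler1, tumbler2, coasters, tape, scissors, spray's own z axis and vertical above 0.15 rad).
It also fails if it takes over 42 s, if anything falls off the work surface, if the arm or the gripper's body presses on something with over 40 N, if the wrist force passes 120 N, or if a joint passes its speed limit or range.

## Robot

A 6-joint arm with a two-finger parallel gripper is mounted at the origin on the work surface. World frame = base frame: x ahead of the robot, y to its left, z up, the work surface at z = 0. Lengths are in m, angles in rad, forces in N, time in s.
With the tool pointing down it reaches from about 0.35 to 0.975 m from the base axis. Payload 4.9 kg.
Tool frame: the origin (TCP) lies on the front face of the gripper's body, between the roots of the fingers; the fingertips stand 73 mm ahead of it and the grasp point (between the pads) lies 54 mm ahead of it (tip_extent is the distance from the TCP to the fingertips, in m); y points along the fingers, x is the direction in which the jaws open and shut, and the axes are right-handed (so a half turn about y gives the same grasp; the last joint's range is limited). The gripper opens to 85 mm and grips with 20 to 120 N. Pads are 22 mm wide; open, the fingers measure 114 mm over their backs; the gripper's body (76 mm by 85 mm) begins 54 mm behind the grasp point. The pads swing forward as they close: fully open they stand 13 mm farther back than shut.
Start: joints at [1.18, 0.053, 1.613, -0, 1.476, -0.119], TCP at [0.168, 0.602, 0.304] pointing down, gripper open.
Joint ranges: [-3.01, 3.01], [-1.01, 2.22], [0.06, 2.58], [-1.02, 4.17], [0.09, 2.62], [-3.14, 3.14]. Speed limits (rad/s): [2.57, 2.57, 3.14, 3.14, 3.14, 3.14].

## Interface

Orientations are given as a unit quaternion [w, x, y, z].
In Python, from plant import state, grab_frame, camera_info, job_done, tip_extent gives the robot as it stands.
- The arm moves only by the tool carry_out, never from a script. Its argument "rows" is a list that holds one entry, the list of rows, each a list of 7 numbers: the turn, a rotation vector about the world's x, y, z as a fraction of full scale, then the shift along the world's x, y, z as a fraction of full scale, then the finger opening in mm, from 0 to 85.4. A call has 1 to 5 rows; each row shifts and turns the commanded pose from where the row before left it; what a row does not reach is not made up. Full scale, the value 1, is 40 mm for a shift and 4 degrees for a turn. A row lasts 1/10 s, in which the tool goes at most 50 mm and 8.59 degrees, less where a joint would pass 70% of its speed; a pose out of reach is approached as far as the arm can. A call with a number of a shift or a turn outside -1 to 1 is refused whole. A call with a gripper value outside its range is refused whole. The fingers move at their own pace and stop on an object; the grip force is fixed at half the most. Time passes only in rows, so rows that do not move let the fingers close. It gives the time, the measured TCP pose, the force and the opening at its end, in the units of the state.
- state(): the state, without advancing time (a new reading comes with each control period).
- grab_frame(name): name is "scene" or "top" or "wrist"; returns the picture (480x640x3 uint8, blue, green, red); there is no depth.
- camera_info(name): a dict with "intrinsics" (3x3 intrinsics, pixels), "k1" (the pictures are not rectified: a ray, as slopes to the right and down, at radius r is drawn at 1 + k1 r^2 times it, then the intrinsics apply), "xyz" and "rotation" of the camera in the world; the wrist camera has in their place "tool_from_camera" (4x4, takes a point from camera to tool coordinates, whose origin is the TCP and whose axes are the tool frame's). Camera axes: x right, y down, z forward; pixel columns grow to the right and rows downward; lengths in m; the calibration is good to about 2 mm. A picture is of the moment at which its call begins: read the wrist's pose just before it. camera_info takes no time and is no camera call.
- job_done(): hands the job in, once; it reports no verdict.
The state is a dict: "time": time; "joint_pos": joint angles; "joint_vel": joint speeds; "joint_efforts": joint torques, N m; "tool_pos": TCP position; "tool_rot": TCP orientation; "contact_force": force on the tool from outside, world axes, zero at the start; "ft_torque": the same for the moment, N m; "gripper_width": opening from 0.0 (shut) to 1.0 (fully open).
Only numpy, scipy, OpenCV 4.12 (cv2) and the standard library are available. Lean on these libraries where they do the work, as an engineer would, in place of code of your own. Each camera call takes 0.05 s, during which the arm holds its last target.

## Working session

There is one attempt and no reset: what is moved stays moved. The work goes in short steps, Python scripts to look and compute and a tool call to move; the robot and the scene stay as the last step left them, time stands still between calls to the robot, and variables do not carry over. Pictures are saved under pics/ and viewed, and the job is handed in when it is done.

Besides the shell and the picture viewer there is one more tool, called after ">>>" as name(argument=value, ...) on one line, values as JSON. carry_out: Moves the arm, as the interface text tells. Shift numbers are shares of 40 mm and turn numbers shares of 4 degrees, none past 1 either way. Its arguments: {"type":"object","properties":{"rows":{"type":"array"}},"required":["rows"]}

```bash
mkdir -p pics; ls; python3 - <<'E'
from plant import *
import cv2
s=state()
print(s)
import plant
print(tip_extent)
for n in ["scene","top","wrist"]:
    print(n,camera_info(n))
    cv2.imwrite(f"pics/{n}0.png",grab_frame(n))
E
```

```text
pics
{'time': 0.0, 'joint_pos': array([ 1.17999153e+00,  5.33545323e-02,  1.61427664e+00, -9.55065758e-06,
        1.47602028e+00, -1.19001501e-01]), 'joint_vel': array([ 0.0015986 ,  0.00138532,  0.00041945, -0.00021373, -0.00041081,
        0.00092024]), 'joint_efforts': array([-2.16431697e-03, -3.93698859e+01, -3.70167696e+01, -2.57779102e-04,
        7.29837062e-03,  5.93816569e-07]), 'tool_pos': array([0.16761405, 0.60161408, 0.30267469]), 'tool_rot': array([-0.56275996,  0.56350233,  0.42702182, -0.42827411]), 'contact_force': array([ 0.28292076, -0.85731452, -0.4872569 ]), 'ft_torque': array([ 0.00566606,  0.03173443, -0.04457185]), 'gripper_width': 1.0017307672581393}
0.0726
scene {'intrinsics': array([[450.06862402,   0.        , 317.85812506],
       [  0.        , 450.06862402, 235.32994112],
       [  0.        ,   0.        ,   1.        ]]), 'k1': -0.10369228907582329, 'xyz': array([ 1.24951035, -0.00826045,  0.77753992]), 'rotation': array([-0.24516001,  0.58030343,  0.72148433, -0.28741062])}
top {'intrinsics': array([[527.52621192,   0.        , 324.530793  ],
       [  0.        , 527.52621192, 239.55091279],
       [  0.        ,   0.        ,   1.        ]]), 'k1': -0.1320898205208136, 'xyz': array([ 0.3195725 , -0.10941266,  1.27426734]), 'rotation': array([-0.0610971 ,  0.71186218, -0.69513797,  0.07938876])}
wrist {'intrinsics': array([[383.8210889 ,   0.        , 315.95350207],
       [  0.        , 383.8210889 , 240.49550226],
       [  0.        ,   0.        ,   1.        ]]), 'k1': 0.025215472733108948, 'tool_from_camera': array([[ 9.99999439e-01,  3.71671244e-04,  9.92089941e-04,
         2.45774620e-04],
       [-8.16355674e-04, -3.26520171e-01,  9.45189881e-01,
        -6.97701627e-02],
       [ 6.75237276e-04, -9.45190160e-01, -3.26519685e-01,
         8.50127374e-02],
       [ 0.00000000e+00,  0.00000000e+00,  0.00000000e+00,
         1.00000000e+00]])}
```

View pics/scene0.png

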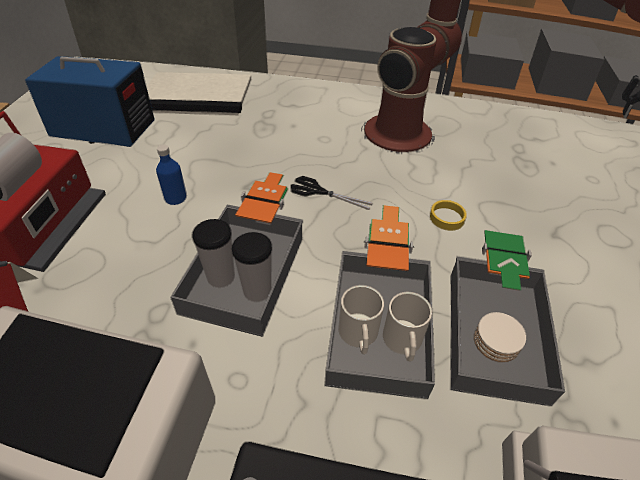

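View pics/top0.png

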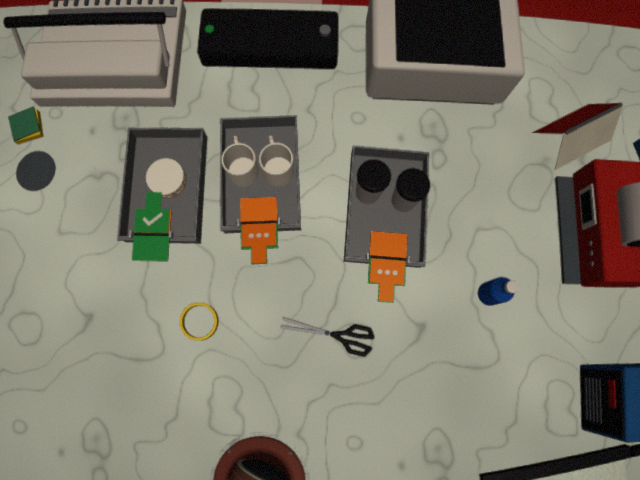

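View pics/wrist0.png

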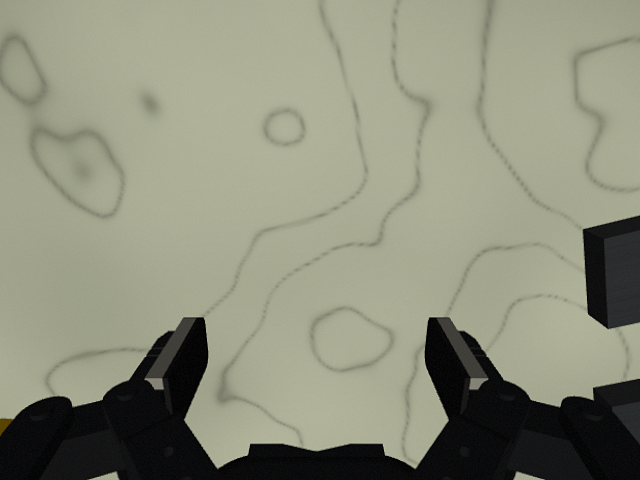

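The three trays are visible. The middle one, at top-view pixel (260,175), holds the mugs. Its hinge line is near (259,222) and its tab near (259,250). Next I'll measure the marker from the two fixed views.

```bash
cat > h.py <<'E'
import numpy as np, cv2
from scipy.spatial.transform import Rotation as R
from plant import camera_info
def q2R(q): return R.from_quat([q[1],q[2],q[3],q[0]])
def ray(n,uv):
    c=camera_info(n);K=c['intrinsics']
    d=np.array([(uv[0]-K[0,2])/K[0,0],(uv[1]-K[1,2])/K[1,1]])
    p=d.copy()
    for _ in range(30): p=d/(1+c['k1']*(p@p))
    return np.array(c['xyz']), q2R(c['rotation']).apply([p[0],p[1],1.0])
def onplane(n,uv,z):
    o,d=ray(n,uv); return o+d*(z-o[2])/d[2]
def proj(n,P):
    c=camera_info(n);K=c['intrinsics']
    p=q2R(c['rotation']).inv().apply(np.asarray(P)-c['xyz']); p=p[:2]/p[2]
    p=p*(1+c['k1']*(p@p)); return K[:2,:2]@p+K[:2,2]
def tri(a,b):
    (o1,d1),(o2,d2)=ray(*a),ray(*b)
    A=np.stack([d1,-d2],1);t=np.linalg.lstsq(A,o2-o1,rcond=None)[0]
    p,q=o1+t[0]*d1,o2+t[1]*d2
    return (p+q)/2,np.linalg.norm(p-q)
E
python3 - <<'E'
import cv2,numpy as np
for n,(u0,v0,u1,v1) in dict(top=(220,180,300,280),scene=(350,190,430,290)).items():
    im=cv2.imread(f'pics/{n}0.png')[v0:v1,u0:u1]
    cv2.imwrite(f'pics/{n}0c.png',cv2.resize(im,None,fx=6 if n=='scene' else 6,fy=6,interpolation=cv2.INTER_CUBIC))
    hsv=cv2.cvtColor(im,cv2.COLOR_BGR2HSV)
    m=cv2.inRange(hsv,(3,150,120),(20,255,255))
    cs,_=cv2.findContours(m,cv2.RETR_EXTERNAL,cv2.CHAIN_APPROX_NONE)
    for c in cs:
        if cv2.contourArea(c)>50:
            a=cv2.approxPolyDP(c,2,True)[:,0]+[u0,v0]
            print(n,cv2.contourArea(c),a.tolist())
E
```

```text
top 937.0 [[275, 223], [242, 225], [242, 246], [251, 247], [252, 262], [265, 262], [265, 246], [275, 244]]
top 807.5 [[276, 198], [241, 198], [240, 221], [276, 219]]
scene 843.5 [[369, 244], [367, 264], [408, 269], [408, 248]]
scene 934.0 [[384, 206], [383, 219], [372, 220], [370, 239], [407, 243], [407, 223], [397, 221], [398, 207]]
```

```bash
python3 - <<'E'
import cv2,numpy as np
a=cv2.imread('pics/top0c.png');b=cv2.imread('pics/scene0c.png')
a=cv2.resize(a,(400,500));b=cv2.resize(b,(400,500))
cv2.imwrite('pics/c0.png',np.hstack([a,b]))
E
```

```text
(no output)
```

View pics/c0.png

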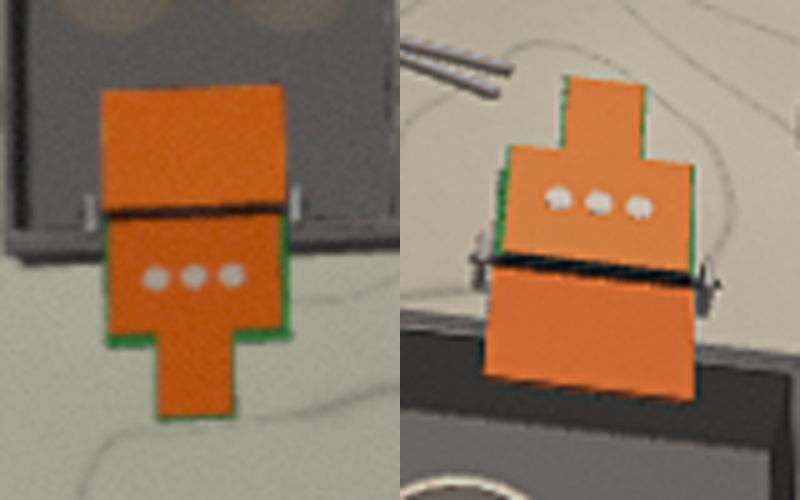

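```bash
python3 - <<'E'
from h import *
P={'hingeL':((240.6,222.6),(408.6,246.2)),'hingeR':((276.6,221.4),(369.6,241.8)),
'tabL':((251.4,263.2),(399.2,207.2)),'tabR':((266.6,262.6),(383.6,205.2)),
'rearL':((240.4,198),(408.6,269.8)),'rearR':((276.4,197.2),(367,264.5))}
o={}
for k,(a,b) in P.items():
    p,e=tri(('top',a),('scene',b)); o[k]=p; print(k,p.round(4),round(e,4),'top plane .1025:',onplane('top',a,.1025).round(4),'scene',onplane('scene',b,.1025).round(4))
H=(o['hingeL']+o['hingeR'])/2;T=(o['tabL']+o['tabR'])/2;Q=(o['rearL']+o['rearR'])/2
print(H,T,Q,np.linalg.norm(H-T),np.degrees(np.arcsin((T[2]-H[2])/.1)))
for v in (H-T,Q-H): print(np.degrees(np.arctan2(v[1],v[0])))
v=o['hingeL']-o['hingeR'];print(np.degrees(np.arctan2(-v[0],v[1])))
for n,uv in (('mug',(238,160)),('mug',(277,158)),('tum',(413,185)),('tum',(374,175))): print(n,onplane('top',uv,.095 if n=='mug' else .145).round(3))
for n,uv in (('coastertab',(153,195)),('coaster near',(135,260)),('coaster near',(168,260)),('scis',(283,322)),('scis',(333,333)),('tape',(199,321)),('tumtab',(386,300)),('spray',(512,287))): print(n,onplane('top',uv,{'c':.1,'t':.02,'s':.01}[n[0]] if n!='tumtab' else .1).round(3))
E
```

```text
hingeL [0.5903 0.0564 0.1039] 0.0037 top plane .1025: [0.5906 0.0547 0.1025] scene [0.5886 0.0584 0.1025]
hingeR [ 0.5953 -0.0249  0.1031] 0.0048 top plane .1025: [ 0.5956 -0.0272  0.1025] scene [ 0.5944 -0.0225  0.1025]
tabL [0.4948 0.0258 0.122 ] 0.0049 top plane .1025: [0.4978 0.0256 0.1025] scene [0.4719 0.0294 0.1025]
tabR [ 0.4969 -0.0081  0.1227] 0.0042 top plane .1025: [ 0.5001 -0.0085  0.1025] scene [ 0.4733 -0.006   0.1025]
rearL [0.6498 0.0611 0.0986] 0.0042 top plane .1025: [0.6487 0.0584 0.1025] scene [0.6529 0.0628 0.1025]
rearR [ 0.6539 -0.0219  0.0982] 0.0045 top plane .1025: [ 0.6528 -0.0245  0.1025] scene [ 0.6574 -0.0196  0.1025]
[0.59277792 0.01576188 0.10351592] [0.49581486 0.00885093 0.12236624] [0.65184084 0.01957906 0.09841427] 0.09901985354086999 10.865444372910781
4.076807277360801
3.6978207725367573
3.5233245501745394
mug [0.744 0.07  0.095]
mug [ 0.751 -0.021  0.095]
tum [ 0.678 -0.333  0.145]
tum [ 0.699 -0.245  0.145]
coastertab [0.652 0.264 0.1  ]
coaster near [0.498 0.292 0.1  ]
coaster near [0.5   0.216 0.1  ]
scis [ 0.373 -0.045  0.01 ]
scis [ 0.349 -0.164  0.01 ]
tape [0.369 0.153 0.02 ]
tumtab [ 0.423 -0.278  0.1  ]
spray [ 0.468 -0.605  0.01 ]
```

>>> carry_out(rows=[[[0, 0, -1, 0.16, -0.37, 0, 0], [0, 0, -1, 0.16, -0.37, 0, 0], [0, 0, -1, 0.16, -0.37, 0, 0], [0, 0, -1, 0.16, -0.37, 0, 0], [0, 0, -1, 0.16, -0.37, 0, 0]]])

```text
time: 0.65
tool_pos: [0.1999, 0.5273, 0.3034]
tool_rot: [-0.629, 0.629, 0.322, -0.323]
contact_force: [0.7, 0.2, -0.2]
gripper_width: 0.141
```

>>> carry_out(rows=[[[0, 0, -1, 0.16, -0.37, 0, 0], [0, 0, -1, 0.16, -0.37, 0, 0], [0, 0, -1, 0.16, -0.37, 0, 0], [0, 0, -1, 0.16, -0.37, 0, 0], [0, 0, -1, 0.16, -0.37, 0, 0]]])

```text
time: 1.15
tool_pos: [0.2319, 0.4533, 0.3035]
tool_rot: [-0.676, 0.676, 0.208, -0.208]
contact_force: [-0.2, -0.5, 0.9]
gripper_width: -0.003
```

Tracking is good, so I'll carry on.

>>> carry_out(rows=[[[0, 0, -1, 0.16, -0.37, 0, 0], [0, 0, -1, 0.16, -0.37, 0, 0], [0, 0, -1, 0.16, -0.37, 0, 0], [0, 0, -1, 0.16, -0.37, 0, 0], [0, 0, -1, 0.16, -0.37, 0, 0]]])

```text
time: 1.65
tool_pos: [0.2638, 0.3793, 0.3035]
tool_rot: [-0.702, 0.702, 0.088, -0.088]
contact_force: [-0.5, 0.1, -0.1]
gripper_width: -0.001
```

>>> carry_out(rows=[[[0, 0, -1, 0.16, -0.37, 0, 0], [0, 0, -1, 0.16, -0.37, 0, 0], [0, 0, -1, 0.16, -0.37, 0, 0], [0, 0, -1, 0.16, -0.37, 0, 0], [0, 0, -1, 0.16, -0.37, 0, 0]]])

```text
time: 2.15
tool_pos: [0.2958, 0.3053, 0.3036]
tool_rot: [-0.706, 0.706, -0.036, 0.035]
contact_force: [-0.1, 0.2, 0.1]
gripper_width: 0.002
```

>>> carry_out(rows=[[[0, 0, -1, 0.16, -0.37, 0, 0], [0, 0, -1, 0.16, -0.37, 0, 0], [0, 0, -1, 0.16, -0.37, 0, 0], [0, 0, -1, 0.16, -0.37, 0, 0], [0, 0, -1, 0.16, -0.37, 0, 0]]])

```text
time: 2.65
tool_pos: [0.3278, 0.2313, 0.3036]
tool_rot: [-0.689, 0.689, -0.158, 0.157]
contact_force: [0.6, 0.9, -0.4]
gripper_width: -0.001
```

>>> carry_out(rows=[[[0, 0, -1, 0.16, -0.37, 0, 0], [0, 0, -1, 0.16, -0.37, 0, 0], [0, 0, -1, 0.16, -0.37, 0, 0], [0, 0, -1, 0.16, -0.37, 0, 0], [0, 0, -1, 0.16, -0.37, 0, 0]]])

```text
time: 3.15
tool_pos: [0.3598, 0.1574, 0.3036]
tool_rot: [-0.651, 0.652, -0.275, 0.275]
contact_force: [0.8, -0.9, -0.5]
gripper_width: -0.003
```

>>> carry_out(rows=[[[0, 0, -1, 0.1, -0.37, 0, 0], [0, 0, -1, 0.1, -0.37, 0, 0], [0, 0, -1, 0.1, -0.37, 0, 0], [0, 0, -1, 0.1, -0.37, 0, 0], [0, 0, -1, 0.1, -0.37, 0, 0]]])

```text
time: 3.65
tool_pos: [0.3797, 0.0834, 0.3036]
tool_rot: [-0.594, 0.594, -0.384, 0.384]
contact_force: [1.4, 0.3, -0.2]
gripper_width: 0.001
```

>>> carry_out(rows=[[[0, 0, -1, 0, -0.37, 0, 0], [0, 0, -1, 0, -0.37, 0, 0], [0, 0, -1, 0, -0.37, 0, 0], [0, 0, -1, 0, -0.37, 0, 0], [0, 0, -1, 0, -0.37, 0, 0]]])

```text
time: 4.15
tool_pos: [0.3796, 0.0095, 0.3036]
tool_rot: [-0.518, 0.518, -0.481, 0.481]
contact_force: [0.2, 0.3, -0.5]
gripper_width: 0.001
```

```bash
python3 - <<'E'
from h import *
from plant import *
s=state();print(s['time'],s['joint_pos'].round(3),s['tool_pos'].round(4));print(q2R(s['tool_rot']).as_matrix().round(3))
f=np.radians(3.7);f,l=np.array([np.cos(f),np.sin(f),0]),np.array([-np.sin(f),np.cos(f),0])
for a in (90,45,40,35):
    a=np.radians(a);y=np.cos(a)*f-np.sin(a)*np.array([0,0,1]);x=-l
    M=R.from_matrix(np.stack([x,y,np.cross(x,y)],1))
    print((M*q2R(s['tool_rot']).inv()).as_rotvec(degrees=True).round(2))
E
```

```text
4.15 [-0.172 -0.597  2.142  0.     1.597  1.325] [0.3796 0.0095 0.3036]
[[ 0.074 -0.     0.997]
 [-0.997  0.     0.074]
 [-0.    -1.    -0.   ]]
[-0.   -0.02 -0.56]
[  3.12 -44.91  -0.54]
[  3.47 -49.9   -0.53]
[  3.82 -54.89  -0.52]
```

>>> carry_out(rows=[[[0.07, -1, -0.04, 0.05, -0.01, 0, 0], [0.07, -1, -0.04, 0.05, -0.01, 0, 0], [0.07, -1, -0.04, 0.05, -0.01, 0, 0], [0.07, -1, -0.04, 0.05, -0.01, 0, 0], [0.07, -1, -0.04, 0.05, -0.01, 0, 0]]])

```text
time: 4.65
tool_pos: [0.3897, 0.008, 0.3037]
tool_rot: [0.598, -0.417, 0.392, -0.561]
contact_force: [0.3, 1.0, -0.7]
gripper_width: 0.0
```

>>> carry_out(rows=[[[0.07, -1, 0, 0.05, -0.01, -0.2, 0], [0.07, -1, 0, 0.05, -0.01, -0.2, 0], [0.07, -1, 0, 0.05, -0.01, -0.2, 0], [0.07, -1, 0, 0.05, -0.01, -0.2, 0], [0.07, -1, 0, 0.05, -0.01, -0.2, 0]]])

```text
time: 5.15
tool_pos: [0.3997, 0.0061, 0.2633]
tool_rot: [0.662, -0.306, 0.289, -0.62]
contact_force: [0.2, 0.8, -0.1]
gripper_width: -0.001
```

```bash
cat >> h.py <<'E'
H=np.array([.593,.0155,.1025]);YAW=3.7
f=np.array([np.cos(np.radians(YAW)),np.sin(np.radians(YAW)),0]);l=np.array([-f[1],f[0],0]);zz=np.array([0,0,1.])
def rep():
    from plant import state
    s=state();M=q2R(s['tool_rot']).as_matrix();t=s['tool_pos']+.0726*M[:,1]
    print('t',round(s['time'],2),'q',s['joint_pos'].round(3),'tcp',s['tool_pos'].round(4),'F',s['contact_force'].round(1))
    for n,p in (('tip',t),('topcorner',t+.011*M[:,2]),('tcp',s['tool_pos'])):
        d=p-H; print(n,'rel mm f,l,z',(1000*np.array([d@f,d@l,d[2]])).round(1))
    print('elev below hor',np.degrees(np.arcsin(-M[2,1])).round(1),'az',np.degrees(np.arctan2(M[1,1],M[0,1])).round(1),'xz',M[2,0].round(3))
E
python3 -c "from h import rep;rep()"
```

```text
t 5.15 q [-0.293 -1.005  2.494  0.273  1.     1.145] tcp [0.3997 0.0061 0.2633] F [ 0.2  0.8 -0.1]
tip rel mm f,l,z [-146.6    3.1  105.4]
topcorner rel mm f,l,z [-138.2    3.1  112.5]
tcp rel mm f,l,z [-193.5    3.1  160.8]
elev below hor 49.8 az 3.8 xz -0.002
```

>>> carry_out(rows=[[[0, 0, 0, 0.28, 0.23, 0, 0], [0, 0, 0, 0.28, 0.23, 0, 0], [0, 0, 0, 0.28, 0.23, 0, 0], [0, 0, 0, 0.28, 0.23, 0, 0], [0, 0, 0, 0.28, 0.23, 0, 0]]])

```text
time: 5.65
tool_pos: [0.456, 0.0525, 0.2634]
tool_rot: [0.661, -0.307, 0.29, -0.62]
contact_force: [-0.1, 0.0, -0.8]
gripper_width: 0.002
```

>>> carry_out(rows=[[[0.07, -1, 0, 0, 0, -0.25, 0], [0.07, -1, 0, 0, 0, -0.25, 0], [0, 0, 0, 0, 0, -0.25, 0], [0, 0, 0, 0, 0, -0.25, 0]]])

```text
time: 6.05
tool_pos: [0.4555, 0.052, 0.2229]
tool_rot: [0.681, -0.26, 0.246, -0.638]
contact_force: [1.3, 0.5, -0.2]
gripper_width: -0.001
```

```bash
python3 -c "
from h import *;rep()
from plant import grab_frame
cv2.imwrite('pics/top1.png',cv2.resize(grab_frame('top')[150:330,180:420],None,fx=3,fy=3))
cv2.imwrite('pics/sc1.png',cv2.resize(grab_frame('scene')[100:300,300:540],None,fx=3,fy=3))"
```

```text
t 6.05 q [-0.108 -0.757  2.479  0.231  0.601  1.266] tcp [0.4555 0.052  0.2229] F [ 1.3  0.5 -0.2]
tip rel mm f,l,z [-80.9  45.5  71.9]
topcorner rel mm f,l,z [-73.5  45.4  80.1]
tcp rel mm f,l,z [-134.9   45.3  120.4]
elev below hor 42.0 az 3.8 xz -0.003
```

View pics/top1.png

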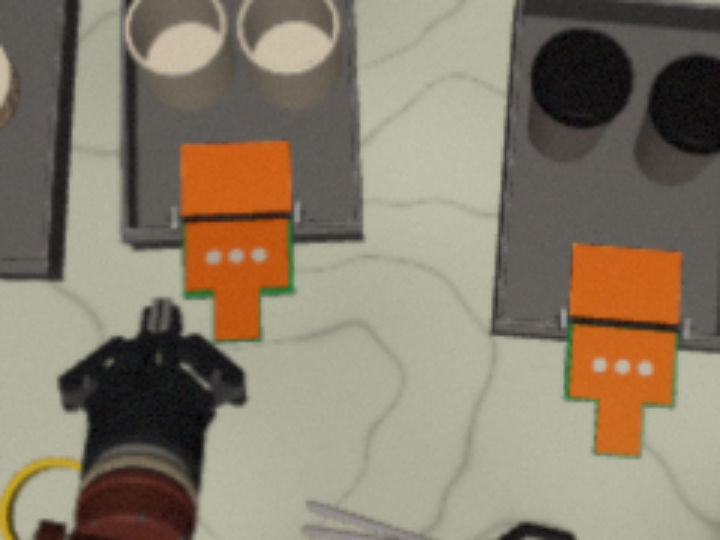

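View pics/sc1.png

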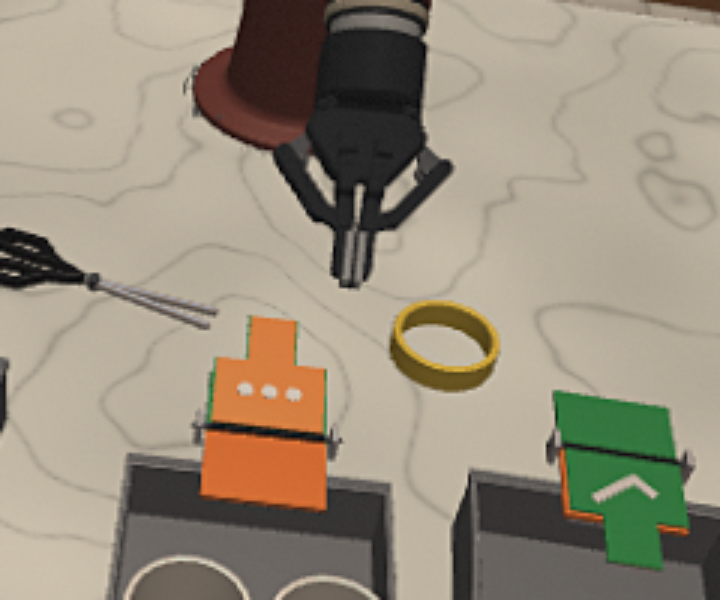

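>>> carry_out(rows=[[[0, 0, 0, 0, -0.02, -0.4, 0], [0, 0, 0, 0, -0.02, -0.4, 0], [0, 0, 0, 0, 0, -0.4, 0], [0, 0, 0, 0, 0, -0.4, 0]]])

```text
time: 6.55
tool_pos: [0.4565, 0.0503, 0.1606]
tool_rot: [0.682, -0.259, 0.245, -0.639]
contact_force: [0.4, -0.4, -0.7]
gripper_width: -0.001
```

```bash
python3 -c "
from h import *;rep()"
```

```text
t 6.55 q [-0.114 -0.634  2.525  0.321  0.437  1.161] tcp [0.4565 0.0503 0.1606] F [ 0.4 -0.4 -0.7]
tip rel mm f,l,z [-79.8  43.6   9.7]
topcorner rel mm f,l,z [-72.5  43.6  17.9]
tcp rel mm f,l,z [-134.    43.5   58.1]
elev below hor 41.8 az 3.8 xz -0.003
```

>>> carry_out(rows=[[[0, 0, 0, -0.03, 0, -0.25, 0], [0, 0, 0, -0.03, 0, -0.25, 0], [0, 0, 0, 0, 0, -0.25, 0], [0, 0, 0, 0, 0, -0.2, 0]]])

```text
time: 6.95
tool_pos: [0.4537, 0.0504, 0.1219]
tool_rot: [0.682, -0.26, 0.245, -0.639]
contact_force: [0.7, -0.2, 0.3]
gripper_width: -0.001
```

```bash
python3 -c "
from h import *;rep()
from plant import grab_frame
a=grab_frame('top')[170:300,200:330]
b=grab_frame('scene')[150:280,330:460]
cv2.imwrite('pics/p2.png',cv2.resize(np.hstack([a,b]),None,fx=3,fy=3))"
```

```text
t 6.95 q [-0.115 -0.541  2.546  0.425  0.332  1.049] tcp [0.4537 0.0504 0.1219] F [ 0.7 -0.2  0.3]
tip rel mm f,l,z [-82.7  43.9 -29. ]
topcorner rel mm f,l,z [-75.4  43.9 -20.8]
tcp rel mm f,l,z [-136.8   43.8   19.4]
elev below hor 41.8 az 3.8 xz -0.003
```

View pics/p2.png

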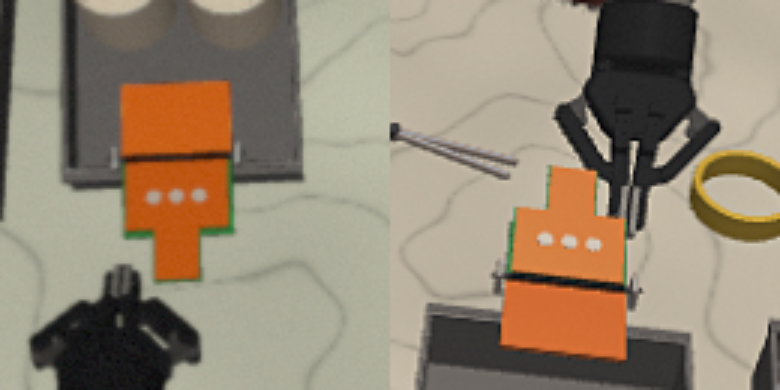

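```bash
python3 -c "
from h import *
for z in (.07,.08): 
  d=onplane('top',(240.7,259),z)-H; print(d@f,d@l)
def P(a,b,c): return H+a*f+b*l+c*zz
print(proj('top',P(-.0754,.0439,-.0208)),proj('top',P(-.0827,.0439,-.029)),proj('scene',P(-.0827,.0439,-.029)))"
```

```text
-0.07842672419616126 0.04420851730972298
-0.08010817598478802 0.04295285008486477
[240.1644471  256.86674269] [240.66539001 260.58114705] [406.93357648 228.9416375 ]
```

>>> carry_out(rows=[[[0, 0, 0, 0.02, -0.22, 0, 0], [0, 0, 0, 0.02, -0.22, 0, 0], [0, 0, 0, 0.02, -0.22, 0, 0], [0, 0, 0, 0.02, -0.22, 0, 0], [0, 0, 0, 0.02, -0.22, 0, 0]]])

```text
time: 7.55
tool_pos: [0.4581, 0.0059, 0.1232]
tool_rot: [0.682, -0.259, 0.245, -0.639]
contact_force: [0.3, -0.3, -0.1]
gripper_width: 0.0
```

```bash
python3 -c "
from h import *;rep()
from plant import grab_frame
a=grab_frame('top')[170:300,200:330]
b=grab_frame('scene')[150:280,330:460]
cv2.imwrite('pics/p3.png',cv2.resize(np.hstack([a,b]),None,fx=3,fy=3))"
```

```text
t 7.55 q [-0.261 -0.537  2.542  0.662  0.4    0.73 ] tcp [0.4581 0.0059 0.1232] F [ 0.3 -0.3 -0.1]
tip rel mm f,l,z [-81.1  -0.8 -27.7]
topcorner rel mm f,l,z [-73.8  -0.8 -19.5]
tcp rel mm f,l,z [-135.3   -0.9   20.7]
elev below hor 41.8 az 3.8 xz -0.002
```

View pics/p3.png

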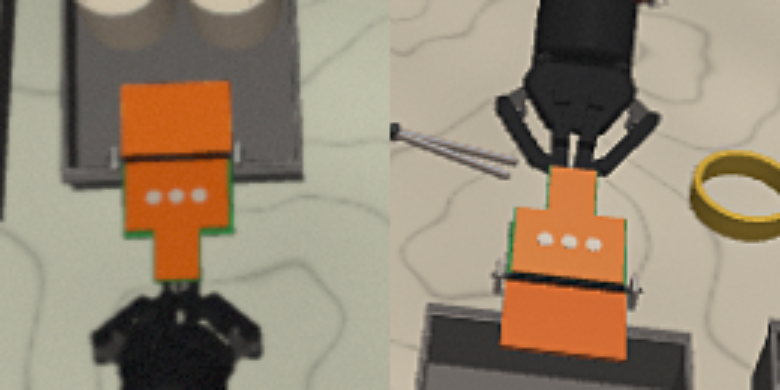

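>>> carry_out(rows=[[[0, 0, 0, 0, 0, 0.2, 0], [0, 0, 0, 0, 0, 0.2, 0], [0, 0, 0, 0.02, 0, 0.2, 0], [0, 0, 0, 0.03, 0, 0.2, 0], [0, 0, 0, 0.04, 0, 0.2, 0]]])

```text
time: 8.15
tool_pos: [0.4611, 0.0067, 0.1626]
tool_rot: [0.682, -0.26, 0.245, -0.638]
contact_force: [-0.1, -0.4, 0.3]
gripper_width: 0.002
```

```bash
cat >> h.py <<'E'
def snap(n):
    from plant import grab_frame
    a=grab_frame('top')[170:300,200:330]
    b=grab_frame('scene')[150:280,330:460]
    cv2.imwrite(f'pics/{n}.png',cv2.resize(np.hstack([a,b]),None,fx=3,fy=3))
E
python3 -c "
from h import *;rep();snap('p4')"
```

```text
t 8.15 q [-0.256 -0.629  2.519  0.52   0.495  0.889] tcp [0.4611 0.0067 0.1626] F [-0.1 -0.4  0.3]
tip rel mm f,l,z [-78.2  -0.2  11.6]
topcorner rel mm f,l,z [-70.8  -0.2  19.8]
tcp rel mm f,l,z [-132.2   -0.3   60.1]
elev below hor 41.9 az 3.8 xz -0.003
```

View pics/p4.png

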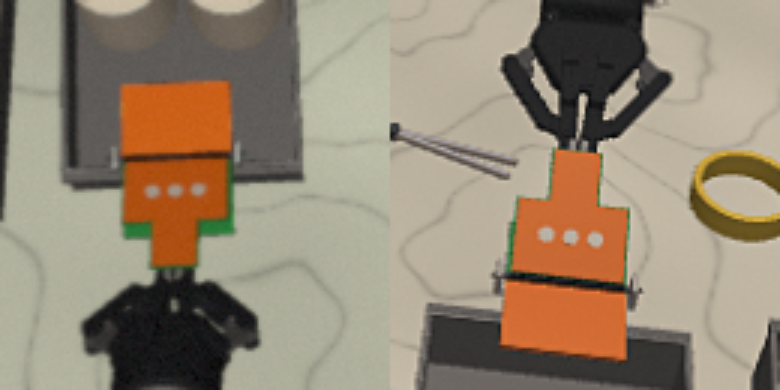

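>>> carry_out(rows=[[[0, 0, 0, 0.05, 0, 0.21, 0], [0, 0, 0, 0.06, 0, 0.21, 0], [0, 0, 0, 0.06, 0, 0.21, 0], [0, 0, 0, 0.07, 0.01, 0.2, 0]]])

```text
time: 8.65
tool_pos: [0.4709, 0.0068, 0.196]
tool_rot: [0.682, -0.26, 0.245, -0.639]
contact_force: [-0.5, -0.8, -0.8]
gripper_width: -0.001
```

>>> carry_out(rows=[[[0, 0, 0, 0.14, 0.01, 0.17, 0], [0, 0, 0, 0.16, 0.01, 0.14, 0], [0, 0, 0, 0.18, 0.01, 0.11, 0]]])

```text
time: 8.95
tool_pos: [0.4905, 0.008, 0.2127]
tool_rot: [0.682, -0.26, 0.245, -0.639]
contact_force: [-0.3, -0.3, 0.0]
gripper_width: -0.001
```

```bash
python3 -c "
from h import *;rep();snap('p5')"
```

```text
t 8.95 q [-0.229 -0.6    2.413  0.427  0.551  1.005] tcp [0.4905 0.008  0.2127] F [-0.3 -0.3  0. ]
tip rel mm f,l,z [-48.7  -0.7  61.8]
topcorner rel mm f,l,z [-41.3  -0.8  70. ]
tcp rel mm f,l,z [-102.7   -0.8  110.2]
elev below hor 41.8 az 3.8 xz -0.003
```

View pics/p5.png

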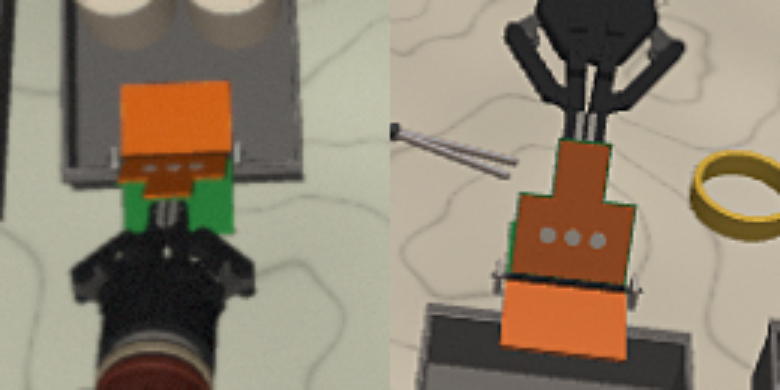

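>>> carry_out(rows=[[[0, 0, 0, 0.16, 0.01, 0.08, 0], [0, 0, 0, 0.16, 0.01, 0.08, 0], [0, 0, 0, 0.17, 0.01, 0.05, 0], [0, 0, 0, 0.17, 0.01, 0.05, 0], [0, 0, 0, 0.18, 0.01, 0.02, 0]]])

```text
time: 9.55
tool_pos: [0.5241, 0.0101, 0.2234]
tool_rot: [0.682, -0.26, 0.245, -0.639]
contact_force: [-0.4, -0.4, 0.7]
gripper_width: -0.0
```

>>> carry_out(rows=[[[0, 0, 0, 0.18, 0.01, 0.02, 0], [0, 0, 0, 0.18, 0.01, 0, 0], [0, 0, 0, 0.18, 0.01, -0.02, 0]]])

```text
time: 9.85
tool_pos: [0.5457, 0.0113, 0.2232]
tool_rot: [0.682, -0.26, 0.245, -0.639]
contact_force: [-0.1, 0.3, -0.6]
gripper_width: -0.0
```

```bash
python3 -c "
from h import *;rep();snap('p6')"
```

```text
t 9.85 q [-0.188 -0.415  2.277  0.409  0.49   1.037] tcp [0.5457 0.0113 0.2232] F [-0.1  0.3 -0.6]
tip rel mm f,l,z [ 6.6 -1.  72.2]
topcorner rel mm f,l,z [13.9 -1.1 80.4]
tcp rel mm f,l,z [-47.5  -1.2 120.7]
elev below hor 41.9 az 3.8 xz -0.003
```

View pics/p6.png

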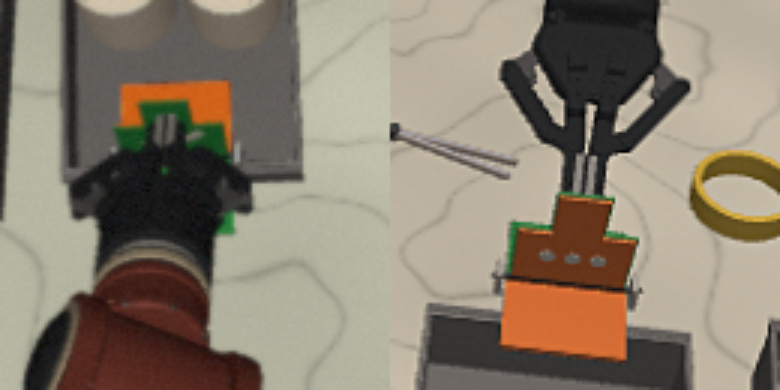

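```bash
python3 -c "
from h import *
prev=np.array([-47.5,120.7]);
for th in list(range(106,181,5))+[183]:
    a=np.radians(42+24*min(1,(th-101)/75.)); t=np.radians(th)
    u=np.array([-np.cos(t),np.sin(t)]);n=np.array([-np.sin(t),-np.cos(t)])
    tip=74*u+n*(2+11*abs(np.cos(t-a)))
    tcp=tip-72.6*np.array([np.cos(a),-np.sin(a)])
    d=tcp-prev;prev=tcp
    # body low corner
    lo=tcp+42*np.array([-np.sin(a),-np.cos(a)])
    print(th,round(np.degrees(a),1),'tip',tip.round(1),'tcp',tcp.round(1),'frac fx,z',(d/40).round(3),'lowcorner',lo.round(0))
"
```

```text
106 43.6 tip [13.6 73.1] tcp [-39.  123.2] frac fx,z [0.213 0.061] lowcorner [-68.  93.]
111 45.2 tip [20.4 71.4] tcp [-30.7 122.9] frac fx,z [ 0.207 -0.006] lowcorner [-61.  93.]
116 46.8 tip [27.1 69.1] tcp [-22.6 122. ] frac fx,z [ 0.204 -0.023] lowcorner [-53.  93.]
121 48.4 tip [33.6 66.2] tcp [-14.6 120.4] frac fx,z [ 0.199 -0.039] lowcorner [-46.  93.]
126 50.0 tip [39.7 62.6] tcp [ -6.9 118.2] frac fx,z [ 0.192 -0.056] lowcorner [-39.  91.]
131 51.6 tip [45.5 58.5] tcp [  0.4 115.4] frac fx,z [ 0.184 -0.071] lowcorner [-32.  89.]
136 53.2 tip [50.9 53.8] tcp [  7.4 112. ] frac fx,z [ 0.174 -0.085] lowcorner [-26.  87.]
141 54.8 tip [55.8 48.7] tcp [ 13.9 108. ] frac fx,z [ 0.164 -0.099] lowcorner [-20.  84.]
146 56.4 tip [60.2 43.1] tcp [ 20.  103.6] frac fx,z [ 0.152 -0.111] lowcorner [-15.  80.]
151 58.0 tip [63.5 38.1] tcp [25.  99.7] frac fx,z [ 0.125 -0.097] lowcorner [-11.  77.]
156 59.6 tip [66.3 33. ] tcp [29.6 95.7] frac fx,z [ 0.114 -0.101] lowcorner [-7. 74.]
161 61.2 tip [68.7 27.8] tcp [33.7 91.4] frac fx,z [ 0.105 -0.107] lowcorner [-3. 71.]
166 62.8 tip [70.7 22.3] tcp [37.5 86.9] frac fx,z [ 0.095 -0.113] lowcorner [ 0. 68.]
171 64.4 tip [72.3 16.7] tcp [40.9 82.1] frac fx,z [ 0.085 -0.118] lowcorner [ 3. 64.]
176 66.0 tip [73.4 10.9] tcp [43.9 77.2] frac fx,z [ 0.074 -0.122] lowcorner [ 6. 60.]
183 66.0 tip [74.3  3.1] tcp [44.7 69.4] frac fx,z [ 0.021 -0.195] lowcorner [ 6. 52.]
```

>>> carry_out(rows=[[[-0.03, 0.4, 0, 0.21, 0.02, 0.05, 0], [-0.03, 0.4, 0, 0.21, 0.02, 0, 0], [-0.03, 0.4, 0, 0.2, 0.02, -0.02, 0], [-0.03, 0.4, 0, 0.2, 0.02, -0.04, 0], [-0.03, 0.4, 0, 0.19, 0.02, -0.06, 0]]])

```text
time: 10.45
tool_pos: [0.5857, 0.0152, 0.2204]
tool_rot: [0.661, -0.307, 0.289, -0.62]
contact_force: [-0.3, -0.3, 0.7]
gripper_width: 0.004
```

>>> carry_out(rows=[[[-0.03, 0.4, 0, 0.18, 0.02, -0.07, 0], [-0.03, 0.4, 0, 0.17, 0.02, -0.09, 0], [-0.03, 0.4, 0, 0.16, 0.01, -0.1, 0], [-0.03, 0.4, 0, 0.15, 0.01, -0.11, 0]]])

```text
time: 10.85
tool_pos: [0.6122, 0.0176, 0.2055]
tool_rot: [0.643, -0.344, 0.323, -0.603]
contact_force: [-0.8, -0.5, 0.3]
gripper_width: 0.004
```

```bash
python3 -c "
from h import *;rep();snap('p7')"
```

```text
t 10.85 q [-0.129 -0.133  2.024  0.169  0.679  1.278] tcp [0.6122 0.0176 0.2055] F [-0.8 -0.5  0.3]
tip rel mm f,l,z [59.5  0.9 42.5]
topcorner rel mm f,l,z [68.6  0.8 48.6]
tcp rel mm f,l,z [ 19.3   0.9 103. ]
elev below hor 56.4 az 3.6 xz -0.0
```

View pics/p7.png

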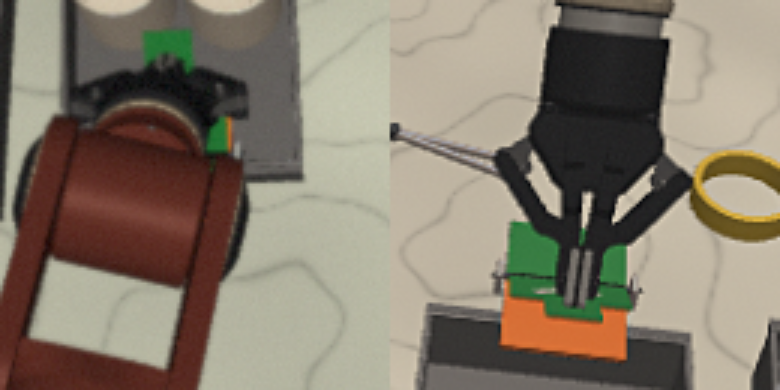

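>>> carry_out(rows=[[[-0.03, 0.4, 0, 0.14, 0.01, -0.1, 0], [-0.03, 0.4, 0, 0.12, 0.01, -0.1, 0], [-0.03, 0.4, 0, 0.1, 0.01, -0.1, 0], [-0.03, 0.4, 0, 0.1, 0.01, -0.11, 0], [-0.03, 0.4, 0, 0.09, 0.01, -0.11, 0]]])

```text
time: 11.45
tool_pos: [0.6342, 0.0197, 0.1843]
tool_rot: [0.617, -0.389, 0.365, -0.579]
contact_force: [-0.3, 0.5, -0.0]
gripper_width: 0.002
```

>>> carry_out(rows=[[[-0.03, 0.4, 0, 0.07, 0, -0.1, 0], [0, 0, 0, 0, 0, -0.05, 0]]])

```text
time: 11.65
tool_pos: [0.6373, 0.0196, 0.1785]
tool_rot: [0.611, -0.398, 0.372, -0.574]
contact_force: [0.1, -0.2, 0.4]
gripper_width: 0.0
```

```bash
python3 -c "
from h import *;rep();snap('p8')"
```

```text
t 11.65 q [-0.108  0.017  1.9    0.094  0.813  1.348] tcp [0.6373 0.0196 0.1785] F [ 0.1 -0.2  0.4]
tip rel mm f,l,z [74.   1.1  9.7]
topcorner rel mm f,l,z [84.1  1.1 14.2]
tcp rel mm f,l,z [44.5  1.3 76. ]
elev below hor 66.0 az 3.4 xz 0.002
```

View pics/p8.png

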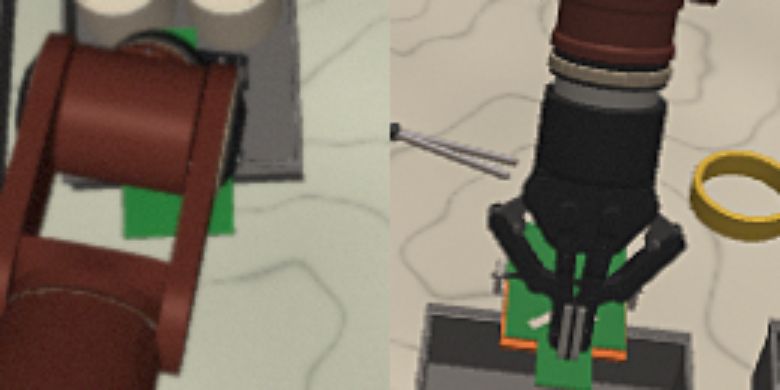

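>>> carry_out(rows=[[[0, 0, 0, 0, 0, -0.05, 0], [0, 0, 0, 0, 0, -0.03, 0]]])

```text
time: 11.95
tool_pos: [0.6364, 0.0196, 0.1754]
tool_rot: [0.611, -0.397, 0.372, -0.574]
contact_force: [0.9, -0.3, 1.2]
gripper_width: 0.002
```

>>> carry_out(rows=[[[0, 0, 0, 0, 0, -0.03, 0], [0, 0, 0, 0, 0, 0, 0]]])

```text
time: 12.15
tool_pos: [0.6364, 0.0197, 0.1742]
tool_rot: [0.611, -0.397, 0.372, -0.574]
contact_force: [0.4, -0.5, 0.5]
gripper_width: 0.001
```

>>> carry_out(rows=[[[0, 0, 0, 0, 0, -0.03, 0], [0, 0, 0, 0, 0, 0, 0]]])

```text
time: 12.35
tool_pos: [0.6367, 0.0196, 0.1738]
tool_rot: [0.611, -0.397, 0.372, -0.574]
contact_force: [-2.6, 0.1, 3.9]
gripper_width: 0.002
```

>>> carry_out(rows=[[[0, 0, 0, 0, 0, -0.03, 0], [0, 0, 0, 0, 0, 0, 0]]])

```text
time: 12.55
tool_pos: [0.6369, 0.0196, 0.1735]
tool_rot: [0.612, -0.397, 0.372, -0.575]
contact_force: [-5.8, 0.1, 8.7]
gripper_width: -0.004
```

```bash
python3 -c "
from h import *;rep()"
```

```text
t 12.55 q [-0.108  0.022  1.904  0.095  0.802  1.347] tcp [0.6369 0.0196 0.1735] F [-5.8  0.1  8.7]
tip rel mm f,l,z [73.7  1.1  4.7]
topcorner rel mm f,l,z [83.8  1.1  9.2]
tcp rel mm f,l,z [44.1  1.3 71. ]
elev below hor 65.9 az 3.4 xz 0.002
```

The force rose to about 9 N, so the marker is against its stop. Next I'll lift straight off and look.

>>> carry_out(rows=[[[0, 0, 0, 0, 0, 0.1, 0], [0, 0, 0, 0, 0, 0.3, 0], [0, 0, 0, 0, 0, 0.7, 0], [0, 0, 0, -0.3, 0, 0.8, 0], [0, 0, 0, -0.6, 0, 0.8, 0]]])

```text
time: 13.05
tool_pos: [0.6008, 0.0195, 0.2815]
tool_rot: [0.611, -0.397, 0.372, -0.575]
contact_force: [0.1, -0.7, 0.0]
gripper_width: -0.008
```

>>> carry_out(rows=[[[0, 0, 0, -0.8, 0, 0.4, 0], [0, 0, 0, -0.8, 0, 0.2, 0], [0, 0, 0, -0.8, 0, 0, 0], [0, 0, 0, -0.5, 0, 0, 0], [0, 0, 0, 0, 0, 0, 0]]])

```text
time: 13.55
tool_pos: [0.4833, 0.0197, 0.3046]
tool_rot: [0.612, -0.397, 0.371, -0.575]
contact_force: [0.8, -0.6, 0.3]
gripper_width: 0.001
```

```bash
python3 -c "
from h import *;rep();snap('p9')
from plant import grab_frame
for n in ('top','scene'): cv2.imwrite(f'pics/{n}9.png',grab_frame(n))"
```

```text
t 13.55 q [-0.15  -0.528  2.127  0.094  1.131  1.335] tcp [0.4833 0.0197 0.3046] F [ 0.8 -0.6  0.3]
tip rel mm f,l,z [-79.5  11.1 135.8]
topcorner rel mm f,l,z [-69.5  11.1 140.4]
tcp rel mm f,l,z [-109.2   11.3  202.1]
elev below hor 65.8 az 3.4 xz 0.002
```

View pics/scene9.png

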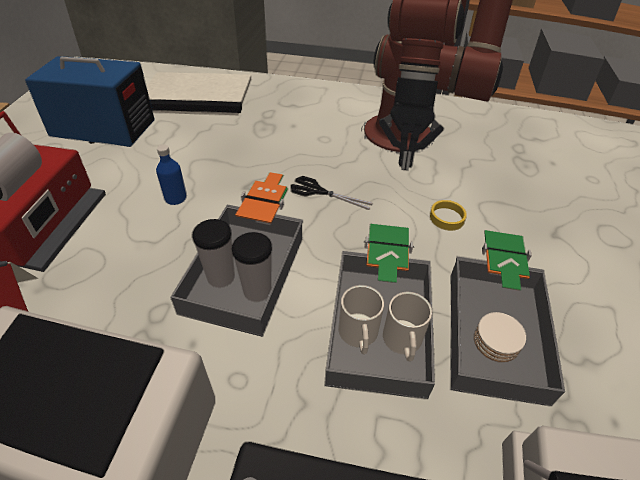

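View pics/p9.png

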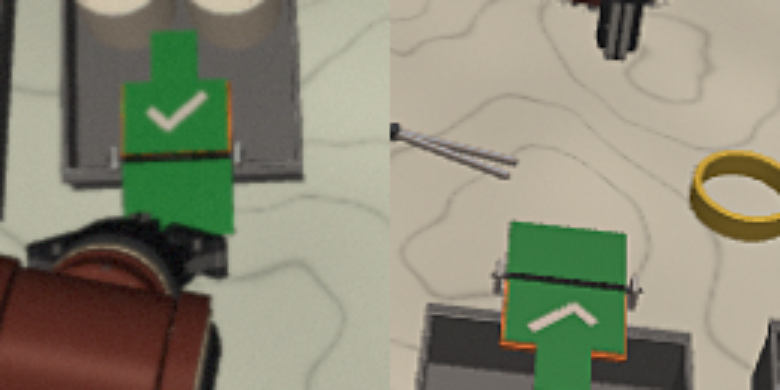

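```bash
python3 -c "
from h import *
for n in ('top','scene'):
    im=cv2.imread(f'pics/{n}9.png');hsv=cv2.cvtColor(im,cv2.COLOR_BGR2HSV);m=cv2.inRange(hsv,(45,120,60),(80,255,255))
    lo=(220,170,300,230) if n=='top' else (350,210,430,300)
    mm=np.zeros_like(m);mm[lo[1]:lo[3],lo[0]:lo[2]]=m[lo[1]:lo[3],lo[0]:lo[2]]
    cs,_=cv2.findContours(mm,cv2.RETR_EXTERNAL,cv2.CHAIN_APPROX_NONE)
    for c in cs:
        if cv2.contourArea(c)>60: print(n,cv2.approxPolyDP(c,2,True)[:,0].tolist())
    for th in (160,170,175,180):
        t=np.radians(th); print(n,th,[proj(n,H+.1*(-np.cos(t)*f+np.sin(t)*zz)+s*.018*l).round(1).tolist() for s in (1,-1)])
    a=cv2.imread(f'pics/{n}0.png');d=cv2.absdiff(a,im).max(2);d=cv2.medianBlur(d,5)
    nn,_,st,_=cv2.connectedComponentsWithStats((d>40).astype(np.uint8))
    print(n,'diff',[s[:5].tolist() for s in st[1:] if s[4]>15])
"
```

```text
top [[277, 229], [276, 223], [241, 224], [241, 229]]
top [[263, 180], [251, 181], [251, 196], [241, 198], [242, 220], [275, 219], [274, 196], [265, 196]]
top 160 [[247.7, 178.3], [263.7, 177.7]]
top 170 [[248.5, 178.7], [264.3, 178.1]]
top 175 [[249.0, 179.4], [264.6, 178.8]]
top 180 [[249.4, 180.4], [264.9, 179.8]]
top diff [[117, 181, 160, 299, 18518], [247, 469, 29, 11, 135]]
scene [[370, 243], [369, 262], [380, 265], [378, 279], [396, 281], [396, 267], [407, 267], [407, 247]]
scene [[371, 224], [369, 240], [407, 244], [408, 228]]
scene 160 [[398.1, 269.0], [378.9, 266.7]]
scene 170 [[396.7, 276.6], [377.7, 274.3]]
scene 175 [[396.0, 279.9], [377.2, 277.6]]
scene 180 [[395.3, 282.9], [376.6, 280.6]]
scene diff [[388, 0, 59, 41, 1059], [449, 0, 13, 7, 60], [479, 0, 31, 9, 140], [619, 0, 21, 23, 339], [470, 12, 38, 35, 822], [437, 22, 15, 4, 37], [456, 27, 4, 9, 31], [426, 28, 9, 6, 36], [425, 38, 10, 7, 37], [378, 44, 10, 7, 40], [441, 46, 56, 47, 658], [463, 46, 38, 18, 453], [399, 61, 14, 18, 142], [374, 64, 5, 11, 37], [390, 65, 54, 106, 1687], [631, 76, 9, 8, 51], [451, 90, 39, 12, 163], [623, 108, 7, 7, 36], [368, 205, 41, 77, 2273]]
```

The tab end in the scene view is at rows 279–281. At 180° it would be 280.6–282.9, so the marker is about 178° over. No loose thing shows any change in the difference images. The robot is clear of everything, so I'll hand in.

```bash
python3 -c "
from plant import *
s=state();print(s['time'],s['contact_force'].round(1),abs(s['joint_vel']).max().round(3));print(job_done())"
```

```text
13.75 [ 0.1 -0.4  0.1] 0.012
the job is handed in; nothing more can be done
None
```

The mug tray's flip marker is over on its other side, lying flat and showing green. I handed the job in at 13.75 s.

I put the closed fingers under the tab from the side and lifted it. I then followed its arc past upright and pressed it lightly onto its stop, with about 10 N of contact force. The fingers stayed shut and only touched the green face. After that I lifted straight off and backed away.

Last checks:
- **Mug marker:** the camera views put it at about 178°, within measuring error of flat. In the top view the tab's sideways position was 1–2 pixels off the prediction, which is within the calibration error.
- **Other markers:** the tumbler marker is still orange and the coaster marker still green.
- **Loose things:** before/after pictures show changes only at the robot and the mug marker in the scene view. In the top view the arm's change region covers the tape and reaches the coasters and mugs, so I rely on the scene view for those.
- **Robot:** it was clear of everything, with contact force near zero and the arm at rest.

None of the checks failed.

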